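Swing the indexed sorting chute to the empty crate

TASK

The tilted sorting chute points at a full crate. Pull its sprung index pin up out of the middle hole by the bar handle, swing the chute to the side where the empty crate stands, and let the pin spring fully home into the hole on that side, so that the chute is locked. Then let go, and leave the crates and everything else on the table where they are.

Things in the scene. Friction and masses are not known exactly. Their poses are not given: they have to be found in the camera images.
- stand_foot (a point): Table point right under the chute's pivot, on the fixed steel stand, whose place and yaw differ each time. Axes: z up; x level, uphill towards the stand's short blue roller feed; y level, left as seen from the chute's low end. The stand's deck and index plate slope 32 degrees, dropping towards -x.
- pivot (a point): Where the chute's turning axis meets the top of the index plate, 190 mm above stand_foot. Axes turn with the chute: z is the turning axis, square to the sloping plate, so leaning 32 degrees from vertical towards the low end; x points up along the chute; y to the left.
- mouth (a point): Low open end of the chute, mid-floor, at (-200, 0, 21) mm in the frame of pivot; same axes. The chute is a steel trough 240 mm long, 78 mm wide; its side walls end 52 mm above the plate.
- guide (a point): Top of the pin's fixed guide tube (28 mm across), at (0, -140, 50) mm in the frame of pivot; same axes. It stands on a side arm of the chute, 36 mm wide, that reaches out along -y to 165 mm from the axis, top face 24 mm above the plate.
- handle (a point): Centre of the index pin's black bar handle: flat-sided, 90 mm long (its y, radial), 14 mm thick (its x, the way it travels as the chute swings), 30 mm tall (its z, the way to pull). Axes as pivot's. With the pin home it is at (0, -140, 85) mm in the frame of pivot. Grasp it across the 14 mm, tool along -z, so tilted 32 degrees. 20 mm of free pin lie between bar and guide tube.
- plunger (a joint): How far the pin is pulled out, m: 0 home in a hole, 0.014 to 0.015 with its round 12 mm tip resting on the index plate, 0.022 at its stop. Above 0.0155 the chute swings freely. A spring pushes it home with 5 N at 0, rising to 10.5 N at the stop. Let go of between holes it rides on the plate, and it snaps in by itself when swung over a hole.
- chute (a joint): Swing angle of the chute, rad, about z of pivot: 0 with the pin in the middle hole (0.01 of play); positive moves the mouth to the stand's -y side and the handle along its own +x; stops at +-0.78. It stays where it is left; 2 to 7 N at the handle swing it, also with the pin riding on the plate. When the pin drops into a hole it locks.
- hole_mid (a point): Mouth of the middle hole in the index plate, 140 mm from the turning axis. There is one more hole on each side, in a steel block clamped by hand: it lies 0.51 to 0.68 rad of swing from the middle, differs per block and each time, and is not measured: find it by touch. Block tops stand 0.8 mm above the plate. Holes are 15 mm wide along the arc.
- crate_empty_center (a point): Centre (30 mm up) of the empty grey crate, 110 x 100 x 60 mm, at the foot of the chute: on the stand's +y or -y side, 125 mm from its middle line, 200 mm before the pivot.
- crate_full_center (a point): The same point of the like crate on the other side, filled with white tubs. Leave it alone.
- crate_mid_center (a point): The same point of the full crate in the middle, at which the chute points at the start. Leave it alone.
- tub_a: White lidded tub, 76 mm across, 70 mm tall; origin at its base. Bystander, left of the stand.
- tub_b: White lidded tub, 66 mm across, 60 mm tall; origin at its base. Bystander, right of the crates.
- milk: White bottle, 68 mm across, 170 mm tall; origin at its base. Bystander, left of the stand.
- wrench: Steel wrench 170 mm long lying on the table right of the stand; origin on its underside. Bystander.
- can: Steel can, 66 mm across, 100 mm tall; origin at its base. Bystander.
- carton: Cardboard carton 120 x 90 x 70 mm; origin under its centre. Bystander.

How it is judged:
On the way, in this order (a step that is already met when the one before it is completed fails the run):
1. the index pin is pulled out of the middle hole (value of joint plunger above 0.0125 m), for 0.1 s.
2. the chute is swung well towards the side of the empty crate (((value of joint chute above 0.3 rad and y of crate_empty_center in the frame of stand_foot below -0.05 m) or (value of joint chute below -0.3 rad and y of crate_empty_center in the frame of stand_foot above 0.05 m))), for 0.1 s.
At the end, for the whole second after the job is handed in: The chute is turned more than 0.45 rad towards the empty crate and at rest, and the index pin is home (less than 3 mm out) in the hole on that side (((value of joint chute above 0.45 rad and y of crate_empty_center in the frame of stand_foot below -0.05 m) or (value of joint chute below -0.45 rad and y of crate_empty_center in the frame of stand_foot above 0.05 m)) and value of joint plunger below 0.003 m and velocity of joint chute between -0.05 and 0.05 rad/s); the robot touches nothing.
It fails at once if a crate is shoved more than 30 mm (distance of any of crate_empty_center, crate_full_center, crate_mid_center from where it was at the start of the episode above 0.03 m).
It fails at once if something else on the table is moved more than 30 mm (distance of any of tub_a, tub_b, milk, wrench, can, carton from where it was at the start of the episode above 0.03 m).
It also fails if it takes over 38 s, if anything falls off the work surface, if the arm or the gripper's body presses on something with over 40 N, if the wrist force passes 120 N, or if a joint passes its speed limit or range.

ROBOT

A 6-joint arm with a two-finger parallel gripper is mounted at the origin on the work surface. World frame = base frame: x ahead of the robot, y to its left, z up, the work surface at z = 0. Lengths are in m, angles in rad, forces in N, time in s.
With the tool pointing down it reaches from about 0.3 to 0.75 m from the base axis. Payload 8.5 kg.
Tool frame: the origin (TCP) lies midway between the tips of the shut fingers; the grasp point (between the pads) lies arm.grasp_offset behind it (arm.grasp_offset is the distance from the TCP to the grasp point, in m); z points along the fingers, y is the line along which they close (so a half turn about z gives the same grasp; the last joint's range is limited). The gripper opens to 88 mm and grips with 3 to 60 N. Pads are 18 mm wide; open, the fingers measure 123 mm over their backs; the gripper's body (75 mm by 187 mm) begins 45 mm behind the grasp point.
Start: joints at [1.034, 0.381, 1.297, -0, 1.464, -0.215], TCP at [0.174, 0.522, 0.239] pointing down, gripper open.
Joint ranges: [-3.11, 3.11], [-0.89, 2.33], [0.22, 2.48], [-1.42, 4.56], [0.17, 2.85], [-2.88, 2.88]. Speed limits (rad/s): [2.39, 2.39, 3.14, 3.14, 3.14, 3.14].

INTERFACE

Orientations are given as a unit quaternion [w, x, y, z].
In Python, from station import arm, get_image gives the robot as it stands. The module is installed in compiled form; this text tells all that it offers. Calls block until the motion is done:
- arm.reach(position, orientation): joint-space move of the TCP to a pose.
- arm.line_to(position, rate=0.15, orientation=None): straight line of the TCP; orientation=None keeps the orientation; rate is the mean speed in m/s.
- arm.move_j(angles): joint-space move.
- arm.let_go() and arm.gripper_close(): open the fingers fully, or close them until they stop; the grip force is fixed at half the most.
- arm.dwell(seconds).
- arm.inverse_kinematics(position, orientation): joint angles nearest the present ones, or None.
- get_image(name): name is "scene" or "side" or "wrist"; returns a dict with "img" (480x640x3 uint8, red, green, blue), "fx", "fy", "cx", "cy" (pixels), "world_from_camera" (4x4, takes a point from camera to world coordinates). Camera axes: x right, y down, z forward; pixel columns grow to the right and rows downward; lengths in m; the calibration is good to about 2 mm. A picture is of the moment at which its call begins. There is no depth.
A pose or a line that the arm cannot do raises arm.IKError and nothing moves.
- arm.sign_off(): hands the job in; it is judged then, once.
Readings, each from a call of its own:
- arm.get_time_s(): time.
- arm.get_joint_pos(): joint angles.
- arm.get_joint_vel(): joint speeds.
- arm.get_joint_torque(): joint torques, N m.
- arm.get_position(): TCP position.
- arm.get_ee_rot(): TCP orientation.
- arm.get_wrist_force(): force on the tool from outside, world axes, zero at the start.
- arm.get_wrist_torque(): the same for the moment, N m.
- arm.get_opening(): finger opening in m.
- arm.get_grip_force(): force on a finger pad.
Only numpy, scipy, OpenCV 4.12 (cv2) and the standard library are available. Lean on these libraries where they do the work, as an engineer would, in place of code of your own. Each camera call takes 0.05 s, during which the arm holds its last target. There are 200 camera calls.

## Working session

There is one attempt and no reset: what is moved stays moved. The work goes in short steps, each a Python script; the robot and the scene stay as the last script left them, time stands still between calls to the robot, and variables do not carry over. Pictures are saved under pics/ and viewed, at most 10 in all, crops included, and the job is handed in when it is done.

```bash
mkdir -p pics
python3 - <<'E'
from station import arm,get_image
import cv2,numpy as np,pickle
d={}
for n in ["scene","side","wrist"]:
    r=get_image(n); d[n]=r; cv2.imwrite(f"pics/{n}0.png",cv2.resize(r["img"][:,:,::-1],(800,600),interpolation=cv2.INTER_CUBIC))
    print(n,r["fx"],r["fy"],r["cx"],r["cy"],np.round(r["world_from_camera"],3).tolist())
pickle.dump(d,open("v0.pkl","wb"))
print(arm.get_time_s(),arm.grasp_offset,arm.get_ee_rot(),arm.get_wrist_force())
E
```

```text
scene 433.0099605908033 433.0099605908033 319.9876445779399 239.66300793779808 [[0.656, 0.629, -0.417, 1.047], [0.754, -0.557, 0.348, -0.404], [-0.014, -0.543, -0.84, 1.092], [0.0, 0.0, 0.0, 1.0]]
side 460.7491294780219 460.7491294780219 314.3056688701919 236.8087628029716 [[-0.911, -0.316, 0.266, 0.287], [-0.413, 0.673, -0.613, 0.642], [0.015, -0.668, -0.744, 1.006], [0.0, 0.0, 0.0, 1.0]]
wrist 424.01493298448156 424.01493298448156 315.920012558955 247.05858501822195 [[0.315, 0.905, 0.288, 0.1], [0.949, -0.299, -0.097, 0.547], [-0.002, 0.304, -0.953, 0.384], [0.0, 0.0, 0.0, 1.0]]
0.15 0.0187 [-2.05942742e-04  1.60214802e-01  9.87082023e-01 -5.04814551e-04] [-0.41427431  0.03368164  0.5105372 ]
```

View pics/scene0.png

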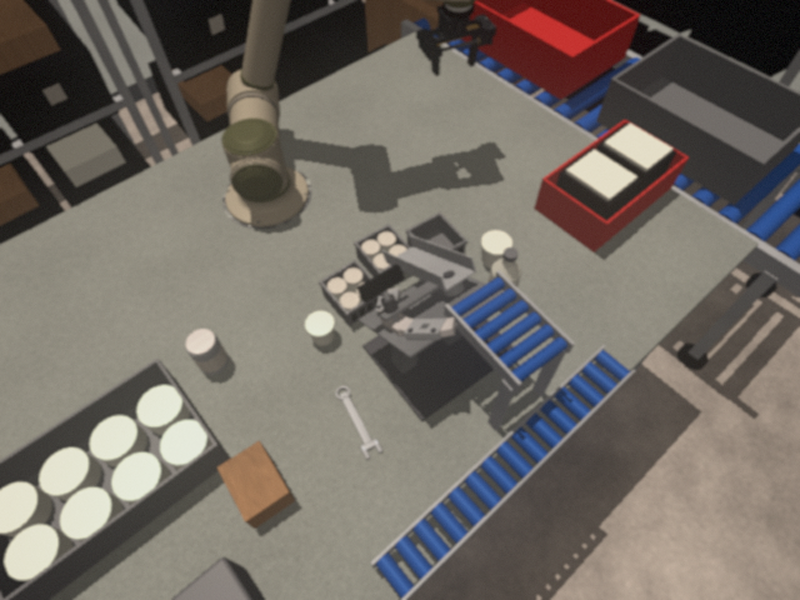

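View pics/side0.png

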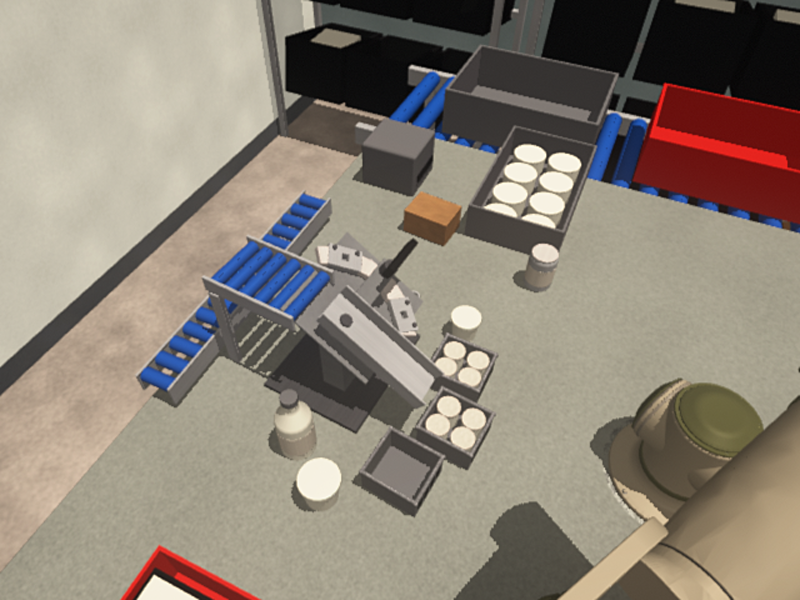

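The empty crate is on the left of the stand (+y), beside the milk and tub_a. That means a negative swing, with the handle moving downhill. I'll enlarge both views to measure.

Run:
```python
import cv2,pickle
d=pickle.load(open("v0.pkl","rb"))
# scene crop: cols 240-420, rows 160-295 ; side crop: cols 200-400 rows 180-330 (x4)
for n,(x,y,w,h),s in [("scene",(240,160,180,135),4.4444),("side",(200,180,200,150),4)]:
    im=d[n]["img"][y:y+h,x:x+w,::-1]
    cv2.imwrite(f"pics/{n}_c.png",cv2.resize(im,(800,600),interpolation=cv2.INTER_CUBIC))
```

```text
(no output)
```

View pics/scene_c.png

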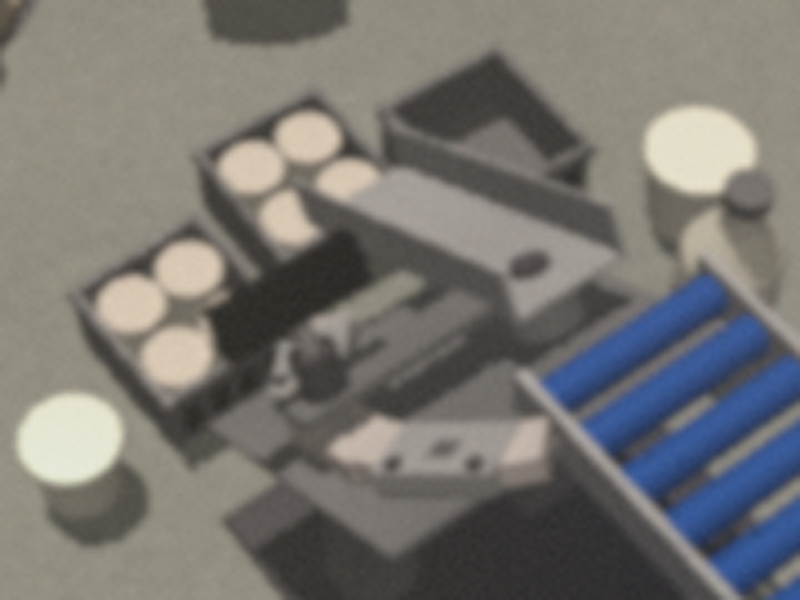

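View pics/side_c.png

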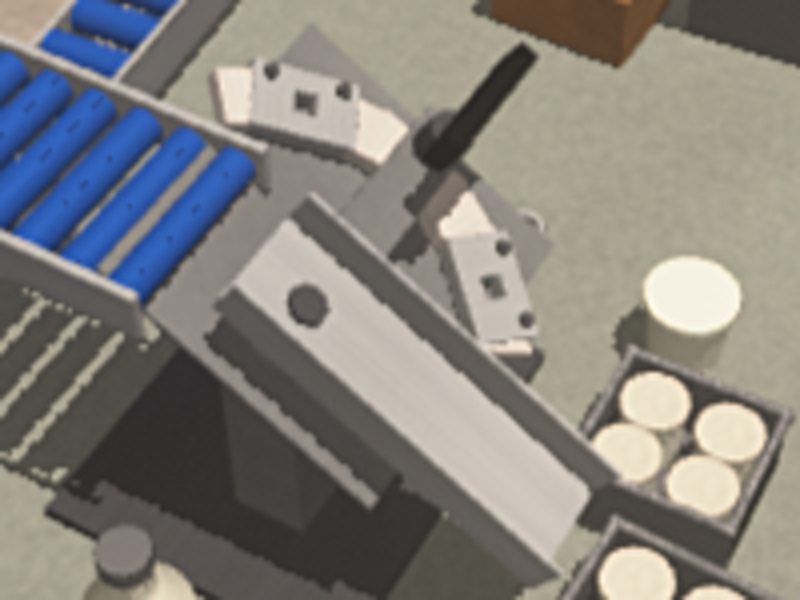

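Scene crop (x4.44): the handle's uphill face has corners near (210,310), (350,230), (370,275) and (235,362), and the pivot bolt is at (530,264). Side crop (x4): the chute wall-top corners are at (618,482), (556,577), (230,290) and (312,195). The block holes show at (494,287) for the downhill target and (305,102) for the uphill one. Next I'll fit x, y, yaw and the hole angles.

```bash
cat > geo.py <<'E'
import numpy as np
from scipy.spatial.transform import Rotation as R
def frame(x,y,yaw,th=0.):
    # stand frame -> plate: lean z towards -x by 32deg, then chute swing
    Rs=R.from_euler('z',yaw)*R.from_euler('y',-np.radians(32))
    return Rs*R.from_euler('z',th), np.array([x,y,.19])
def w(p,pose,th=0.):
    r,o=frame(*pose,th); return r.apply(np.asarray(p,float))+o
E
python3 - <<'E'
import pickle,numpy as np
from scipy.optimize import least_squares
from geo import *
d=pickle.load(open("v0.pkl","rb"))
mm=1e-3
S=[((7,-95,100),(350,230)),((7,-95,70),(370,275)),((7,-185,100),(210,310)),((7,-185,70),(235,362)),((0,0,25),(530,264))]
D=[((-200,-39,52),(618,482)),((-200,39,52),(556,577)),((40,39,52),(230,290)),((40,-39,52),(312,195)),((0,0,25),(308,305))]
def proj(n,P):
    c=d[n];M=np.linalg.inv(c["world_from_camera"]);q=M[:3,:3]@P+M[:3,3]
    return np.array([c["fx"]*q[0]/q[2]+c["cx"],c["fy"]*q[1]/q[2]+c["cy"]])
sc=lambda u:np.array(u)/4.4444+[240-.39,160-.39]
sd=lambda u:np.array(u)/4+[200-.375,180-.375]
def hole(t,pose): return w(np.array([140*np.sin(t),-140*np.cos(t),.8])*mm,pose)
def res(v):
    p=v[:3];r=[]
    for a,u in S:r.append(proj("scene",w(np.array(a)*mm,p))-sc(u))
    for a,u in D:r.append(proj("side",w(np.array(a)*mm,p))-sd(u))
    r.append(proj("side",hole(v[3],p))-sd((494,287)))
    r.append(proj("side",hole(v[4],p))-sd((305,102)))
    r.append(proj("scene",hole(v[4],p))-sc((445,447)))
    return np.ravel(r)
s=least_squares(res,[.55,.05,0,-.6,.6],loss='soft_l1',f_scale=1.)
print(np.round(s.x,4));print(np.round(res(s.x).reshape(-1,2),1).tolist())
J=s.jac;print("sd",np.sqrt(np.diag(np.linalg.inv(J.T@J))))
p=s.x[:3];print("handle",w([0,-.14,.085],p),"crate",w([0,0,0],p)+R.from_euler('z',p[2]).apply([-.2,.125,-.16]))
print(proj("side",w([0,-.14,.1],p)))
E
```

```text
[ 0.6382  0.0731 -0.1014 -0.6373  0.5778]
[[0.9, -0.2], [0.5, 0.5], [0.1, 0.4], [-1.0, -0.4], [-0.3, -0.8], [0.5, -0.7], [-0.1, 1.1], [0.3, -1.2], [-0.0, -0.4], [-0.4, -0.2], [-0.4, 0.1], [-0.2, 0.2], [-0.1, -0.5]]
sd [0.00091008 0.00102439 0.00852465 0.01929986 0.01659812]
handle [ 0.57924106 -0.061607    0.26208409] crate [0.4519159  0.21772244 0.03      ]
[323.36594915 204.20345783]
```

The fit is good to under a pixel, with the handle at (0.579, -0.062, 0.262) and the target hole near -0.637±0.02 rad. Now I'll check IK along the whole path and move to the pre-grasp.

```bash
cat >> geo.py <<'E'
POSE=[.6382,.0731,-.1014]
def tool(h,th=0.,s=1,dx=0.,dy=0.,off=.0187):
    """TCP pose with grasp point at height h over plate at handle, swing th; dx,dy offsets in chute frame"""
    r,o=frame(*POSE,th)
    X=np.array([dx,-.14+dy,h-off]);p=r.apply(X)+o
    a=r.as_matrix(); M=np.c_[np.cross(s*a[:,0],-a[:,2]),s*a[:,0],-a[:,2]]  # y_tool=s*x, z_tool=-z
    q=R.from_matrix(M).as_quat(); return p,np.r_[q[3],q[:3]]
E
python3 - <<'E'
from station import arm,get_image
from geo import *
import cv2
print(arm.grasp_offset)
ok={}
for s in (1,-1):
    L=[arm.inverse_kinematics(*tool(h,t,s,dx)) for h,t,dx in [(.19,0,0),(.088,0,0),(.108,0,0),(.108,-.3,0),(.108,-.56,0),(.088,-.7,-.037),(.2,-.6,0)]]
    ok[s]=all(l is not None for l in L); print(s,[None if l is None else np.round(l,2).tolist() for l in L])
s=min([k for k in ok if ok[k]],key=lambda k:abs(arm.inverse_kinematics(*tool(.19,0,k))[5]))
print("use",s)
p,q=tool(.19,0,s)
arm.reach([.36,.25,.42],q)
arm.reach(p,q)
r=get_image("wrist");cv2.imwrite("pics/w1.png",r["img"][:,:,::-1])
M=np.linalg.inv(r["world_from_camera"])
for P in [(0,-.095,.1),(0,-.185,.1),(0,-.14,.1)]:
    c=M[:3,:3]@w(P,POSE)+M[:3,3];print(r["fx"]*c[0]/c[2]+r["cx"],r["fy"]*c[1]/c[2]+r["cy"])
print(arm.get_time_s(),arm.get_position()-p,arm.get_wrist_force())
E
```

```text
0.0187
1 [[-0.4, 0.08, 1.54, 0.19, 1.0, -0.36], [-0.37, 0.25, 1.59, 0.2, 0.78, -0.37], [-0.37, 0.21, 1.58, 0.2, 0.82, -0.37], [-0.38, 0.17, 1.7, 0.22, 0.74, -0.1], [-0.36, 0.14, 1.8, 0.22, 0.67, 0.16], [-0.28, 0.16, 1.92, 0.19, 0.51, 0.38], [-0.4, -0.04, 1.76, 0.2, 0.9, 0.22]]
-1 [[-0.4, 0.08, 1.54, 0.19, 1.0, 2.78], [-0.37, 0.25, 1.59, 0.2, 0.78, 2.77], [-0.37, 0.21, 1.58, 0.2, 0.82, 2.77], None, None, [-0.28, 0.16, 1.92, 0.19, 0.51, -2.77], None]
use 1
315.07269442338117 183.72865224719052
314.74552864709824 339.7770291521164
314.8994345586467 266.3684716738082
2.9417 [-7.39487844e-06  1.10947911e-03  2.73052861e-04] [-0.78196093  0.57360645 -0.17966348]
```

View pics/w1.png

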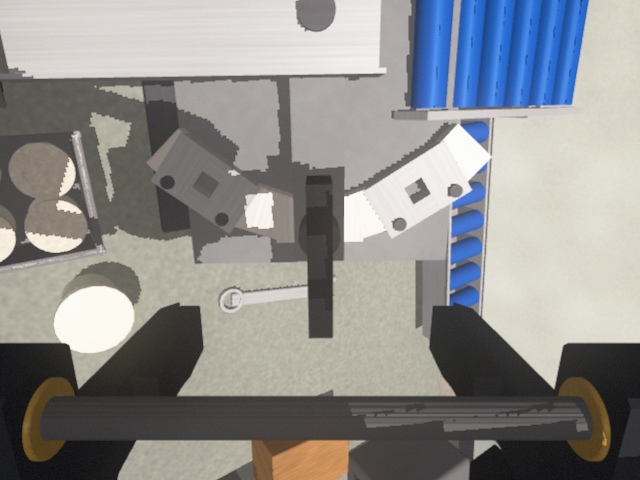

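The wrist view shows the bar top centred at (319.5,258), about 4 px (~2 mm) uphill of the prediction. The target block hole is at (206,183) and the pivot bolt at (316,12). I'll correct by about 1.5 mm, re-estimate the hole angle, grasp the bar and pull.

```bash
sed -i 's/^POSE=.*/POSE=[.6397,.0743,-.1014]/' geo.py
python3 - <<'E'
from station import arm,get_image
from geo import *
r=get_image("wrist");T=r["world_from_camera"]
rr,o=frame(*POSE)
def hit(u,v,z):
    d=rr.inv().apply(T[:3,:3]@[(u-r["cx"])/r["fx"],(v-r["cy"])/r["fy"],1]);c=rr.inv().apply(T[:3,3]-o)
    return c+d*(z-c[2])/d[2]
for n,u,v,z in [("bolt",316,12,.025),("hole-",206,183,.0008),("hole+",417,190,.0008),("bar",319.5,258,.1)]:
    X=hit(u,v,z);print(n,np.round(X*1e3,1),np.arctan2(X[0],-X[1]),np.hypot(*X[:2]))
p,q=tool(.088);arm.reach(tool(.19)[0],q);arm.line_to(p,.12)
print("pre",arm.get_wrist_force())
arm.gripper_close()
f=arm.get_wrist_force();print(arm.get_time_s(),arm.get_opening(),arm.get_grip_force(),f,"local",rr.inv().apply(f),rr.inv().apply(arm.get_position()-p)*1e3)
E
```

```text
bolt [-0.9 -2.5 25. ] -0.3506306258484503 0.00269628069927317
hole- [ -82.8 -111.9    0.8] -0.636803304904099 0.13922624256130342
hole+ [  75.3 -116.7    0.8] 0.5730455033431175 0.13889975786127495
bar [   1.4 -136.6  100. ] 0.010105776414788839 0.13661976780050153
pre [ 0.29611336 -0.55876765  0.14220514]
5.35 0.013415133265815641 29.999989941716194 [-0.29091663 -1.02145594 -0.06697787] local [-0.19325024 -1.04565757  0.04177729] [-0.02296475 -0.03534405  0.030046  ]
```

The grasp is clean with almost no side force, and the hole estimate is still -0.637. Now the pull and the swing.

Run:
```python
from station import arm
from geo import *
def rep(n,th):
    r,o=frame(*POSE,th);print(n,round(arm.get_time_s(),2),"F",np.round(r.inv().apply(arm.get_wrist_force()),1),"chuteXYZ",np.round(r.inv().apply(arm.get_position()-o)*1e3,1),"open",round(arm.get_opening(),4))
p,q=tool(.107);arm.line_to(p,.05);arm.dwell(.15);rep("pulled",0)
for th in np.linspace(-.07,-.56,8):
    p,q=tool(.107,th);arm.line_to(p,.08,q)
    rep("sw %.2f"%th,th)
    f=arm.get_wrist_force()
    if np.linalg.norm(f)>35: print("STOP");break
```

```text
pulled 6.03 F [-0.1 -0.6 -9.7] chuteXYZ [  -0.8 -140.2   87.4] open 0.0137
sw -0.07 6.31 F [ -2.6  -4.  -11.3] chuteXYZ [  -1.5 -140.3   87.3] open 0.0128
sw -0.14 6.58 F [ -3.2  -4.6 -10.8] chuteXYZ [  -1.  -140.3   87.7] open 0.0135
sw -0.21 6.86 F [ -3.4  -4.9 -10.6] chuteXYZ [  -0.8 -140.4   87.9] open 0.0137
sw -0.28 7.13 F [ -2.   -6.7 -10.7] chuteXYZ [  -0.7 -140.4   87.9] open 0.0137
sw -0.35 7.41 F [ -1.3  -5.6 -10.7] chuteXYZ [  -0.7 -140.4   87.9] open 0.0135
sw -0.42 7.68 F [-1.3 -7.  -9.7] chuteXYZ [  -0.6 -140.5   88. ] open 0.0138
sw -0.49 7.96 F [ -1.5  -7.1 -11. ] chuteXYZ [  -0.6 -140.5   88. ] open 0.0139
sw -0.56 8.23 F [-0.4 -8.3 -9.4] chuteXYZ [  -0.5 -140.5   88. ] open 0.0135
```

Run:
```python
from station import arm
from geo import *
th0=-.56
p,q=tool(.1045,th0);arm.line_to(p,.05);arm.dwell(.1)
arm.let_go();arm.dwell(.2);F0=arm.get_wrist_force();print("rel",arm.get_time_s(),F0)
H=.091
p,q=tool(H,th0);arm.line_to(p,.08)
p,q=tool(H,th0,dx=-.030);arm.line_to(p,.08)
F0=arm.get_wrist_force()
# approach to contact and push along the arc
th=th0;dx=-.034;log=[]
while th>-.72:
    th-=.008
    p,q=tool(H,th,dx=dx);arm.line_to(p,.03,q)
    r,o=frame(*POSE,th);f=r.inv().apply(arm.get_wrist_force()-F0);log.append((round(th,3),np.round(f,1).tolist()))
    if abs(f[0])>13: print("LOCK?");break
    if arm.get_time_s()>28: break
for l in log:print(*l)
print(arm.get_time_s())
```

```text
rel 9.9417 [-0.14638417 -0.25670817  0.05118834]
LOCK?
-0.568 [-1.3, 0.4, 0.2]
-0.576 [-1.5, -1.0, -0.6]
-0.584 [-0.7, -0.4, 0.4]
-0.592 [1.7, -0.3, -2.0]
-0.6 [-1.0, 0.3, 0.4]
-0.608 [-1.6, -0.5, 0.4]
-0.616 [-2.2, -0.7, 0.1]
-0.624 [-1.9, -0.7, 0.2]
-0.632 [-1.4, -0.4, -0.1]
-0.64 [-1.0, 0.1, 0.1]
-0.648 [-0.5, -0.7, -0.9]
-0.656 [0.6, -0.4, -0.8]
-0.664 [-0.3, -0.0, 0.0]
-0.672 [2.4, -1.1, -1.1]
-0.68 [6.3, -2.8, -1.3]
-0.688 [8.8, -2.9, -4.5]
-0.696 [12.2, -4.8, -5.9]
-0.704 [17.5, -6.6, -8.2]
15.3583
```

The force rises steadily from about -0.67 commanded, which suggests a lock. I'll back off and look.

Run:
```python
from station import arm,get_image
from geo import *
import cv2
p,q=tool(.091,-.64,dx=-.0);arm.line_to(p,.08,q)
print(arm.get_opening())
p,q=tool(.18,-.637);arm.line_to(p,.12,q)
r=get_image("wrist");s=get_image("side")
cv2.imwrite("pics/w2.png",r["img"][:,:,::-1])
a=s["img"][150:330,200:440,::-1];cv2.imwrite("pics/s2.png",cv2.resize(a,(800,600),interpolation=cv2.INTER_CUBIC))
M=np.linalg.inv(r["world_from_camera"])
for dz in (0,.015):
  for P in [(0,-.095,.1+dz),(0,-.185,.1+dz),(-.007,-.14,.1+dz),(.007,-.14,.1+dz)]:
    c=M[:3,:3]@w(P,POSE,-.637)+M[:3,3];print(P,r["fx"]*c[0]/c[2]+r["cx"],r["fy"]*c[1]/c[2]+r["cy"])
print(arm.get_time_s(),arm.get_wrist_force())
```

```text
0.08825753869381854
(0, -0.095, 0.1) 316.1769498934393 185.27324047256235
(0, -0.185, 0.1) 315.8959545030617 348.00578943286763
(-0.007, -0.14, 0.1) 302.54167932750823 271.67691455930395
(0.007, -0.14, 0.1) 329.51453072527016 271.7298575537542
(0, -0.095, 0.115) 316.14764987898036 190.75523063068513
(0, -0.185, 0.115) 315.8520190922157 363.3971486218844
(-0.007, -0.14, 0.115) 301.5676543340259 282.79275612483093
(0.007, -0.14, 0.115) 330.41324603436965 282.850074593064
17.0333 [-0.14408214  0.30079402  0.36726729]
```

View pics/w2.png

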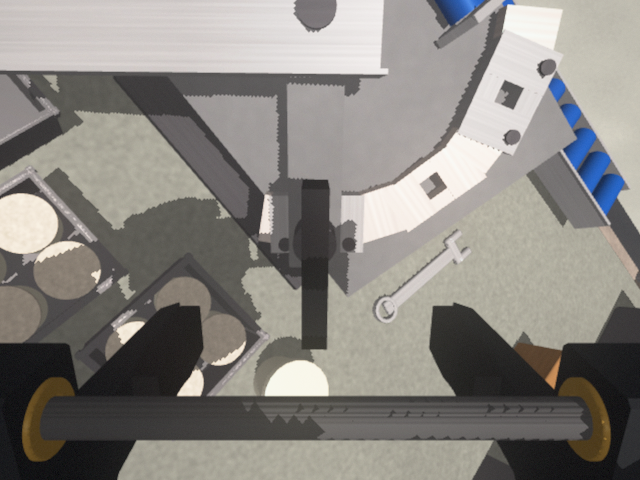

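View pics/s2.png

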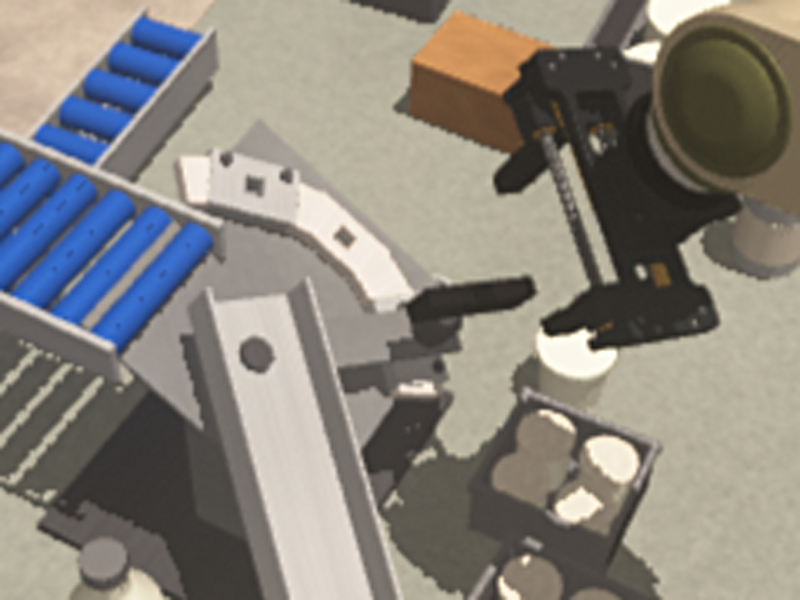

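The bar is 27 px wide and its near end is at row 349. The prediction for a home pin is 27 px and 348, against 29 px and 363 for one riding on the plate, so the pin looks home. To be sure, I'll touch the bar's top gently with the fingers shut.

Run:
```python
from station import arm
from geo import *
th=-.637;r,o=frame(*POSE,th)
arm.gripper_close()
p,q=tool(.122,th,off=0);arm.line_to(p,.1,q);arm.dwell(.1);F0=arm.get_wrist_force()
for h in np.arange(.121,.0949,-.001):
    arm.line_to(tool(h,th,off=0)[0],.03)
    f=r.inv().apply(arm.get_wrist_force()-F0)
    z=r.inv().apply(arm.get_position()-o)[2]
    if f[2]>1.5: print(round(h,4),round(z,4),np.round(f,1))
    if f[2]>14: break
arm.line_to(tool(.19,th,off=0)[0],.15);arm.let_go();arm.dwell(.3)
print(arm.get_time_s(),arm.get_wrist_force())
```

```text
0.099 0.0998 [-1.4 -2.8 13.6]
0.098 0.0997 [-2.5 -6.5 27. ]
27.3667 [ 0.26300243 -0.22787584  0.09354146]
```

The bar top stands at 99.8 mm with rigid contact, where home is 100 mm, so the pin is fully home. The gripper is clear, and I'm handing in.

```bash
python3 -c "
from station import arm
print(arm.sign_off(),arm.get_time_s())"
```

```text
the job is handed in; nothing more can be done
the job is handed in; nothing more can be done
```

I swung the chute to the empty-crate side (about -0.64 rad) and the pin is fully home in that side's hole; the gripper let go and is clear, and I handed the job in at about 27 s (no verdict was shown).

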